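Push a tip box home down a reader's loading lane

TASK

Load the lidded pipette-tip box into the reader: using only the fingertips, slide it across the grey plate until it lines up with the lane, then push it between the two low guide rails until it is fully home against the end stop, and take the hand away. Neither the box nor the hand may ever touch a guide rail. The box must stay flat on the plate, never lifted or tipped, and the vials, tubes and other things around must be left where they are.

Things in the scene. Friction and masses are not known exactly. Their poses are not given: they have to be found in the camera images.
- deck: Fixed grey loading plate on the bench, 400 x 250 mm, 10 mm thick. Own x = push direction along the lane, towards the navy reader housing (115 mm high) at its end; y across, z up. Origin on the bench under the lane's centre line; plate spans x -210 to +190, y -125 to +125 mm, top at z = 10. End stop: steel bar 125 mm wide, 22 mm high, its face at x = 172 mm. No rails below x = -20 mm.
- rail_left: Aluminium guide rail on the plate at the +y side of the lane, 190 long x 8 wide x 12 mm high (its top is 22 mm above the bench). Origin at the middle of its underside, at deck x = 75, y = +59 mm, z = 10 mm; runs along deck x from -20 to +170 mm. Fixed; must not be touched.
- rail_right: The same rail on the -y side, at deck y = -59 mm. The lane between the rails is 110 mm wide.
- lane_mouth (a point): Point on the plate's top surface in the middle of the lane's entrance, level with the rails' near ends (deck x = -20, y = 0, z = 10 mm); axes as the deck's.
- lane_home (a point): Point on the plate's top surface where the centre of the box's underside lies when the box is fully home, centred and touching the stop (deck x = 117, y = 0, z = 10 mm); axes as the deck's.
- tip_box: Closed pipette-tip box, white, dark-grey lid with a white dotted top, 110 long (own x) x 96 wide (own y) x 50 mm high, 0.25 to 0.5 kg, loose on the plate's open half. Origin: centre of its underside. Starts up to 60 mm off the centre line, its x within 15 degrees of the deck's x, and goes in that way round, with 7 mm of room to each rail. It is higher than the rails, so can be pushed above them.
- vial_a: Small amber capped vial, 26 mm across, 48 mm high, standing on the plate outside the +y rail, origin at the centre of its underside. Leave alone.
- vial_b: The same kind of vial outside the -y rail. Leave alone.
- tube_a: Capped 50 ml tube standing on the bench, 35 mm across the cap, 110 mm high, origin at the centre of its underside. Leave alone.
- tube_b: Another such tube. Leave alone.
- tube_c: Another such tube. Leave alone.
- wash_bottle: White bottle, 64 mm across, 95 mm high, on the bench; origin at the centre of its underside. Leave alone.
- dish: White bowl, 90 mm across, 30 mm high, on the bench; origin at the centre of its underside. Leave alone.
- marker: Black marker pen, 14 mm thick, 120 mm long, lying on the bench; origin under its middle. Leave alone.

How it is judged (in metres and radians):
On the way:
1. the box has its leading end in the lane mouth, square and between the rails (x of tip_box in the frame of lane_home between -0.187 and -0.02 m and y of tip_box in the frame of lane_home between -0.007 and 0.007 m and angle between the x axis of tip_box and the x axis of deck, either way round below 0.12 rad), for 0.1 s.
At the end, for the whole second after the job is handed in: The box lies flat and at rest between the rails, its leading face within 5 mm of the end stop, within 7.5 mm of the centre line and within 0.08 rad of the lane's direction (x of tip_box in the frame of lane_home between -0.005 and 0.004 m and y of tip_box in the frame of lane_home between -0.0075 and 0.0075 m and angle between the x axis of tip_box and the x axis of deck, either way round below 0.08 rad and z of tip_box in the frame of lane_home between -0.003 and 0.003 m and linear speed of tip_box below 0.01 m/s); the robot touches nothing.
It fails at once if a guide rail is touched (by the box, the hand or anything else) (contact force between anything else and rail_left above 0.3 N or contact force between anything else and rail_right above 0.3 N).
It fails at once if the box is lifted more than 6 mm off the plate or tipped (z of tip_box in the frame of lane_home above 0.006 m or angle between tip_box's own z axis and vertical above 0.12 rad).
It fails at once if one of the other things is moved by more than 15 mm (distance of any of vial_a, vial_b, tube_a, tube_b, tube_c, wash_bottle, dish, marker from where it was at the start of the episode above 0.015 m).
It also fails if it takes over 67 s, if anything falls off the work surface, if the arm or the gripper's body presses on something with over 40 N, if the wrist force passes 120 N, or if a joint passes its speed limit or range.

ROBOT

A 6-joint arm with a two-finger parallel gripper is mounted at the origin on the work surface. World frame = base frame: x ahead of the robot, y to its left, z up, the work surface at z = 0. Lengths are in mm, angles in rad, forces in N, time in s.
With the tool pointing down it reaches from about 275 to 1000 mm from the base axis. Payload 8.4 kg.
Tool frame: the origin (TCP) lies between the finger pads; the fingertips stand 22 mm ahead of it and the grasp point (between the pads) lies 3 mm ahead of it; z points along the fingers, y is the line along which they close (so a half turn about z gives the same grasp; the last joint's range is limited). The gripper opens to 85 mm and grips with 20 to 120 N. Pads are 22 mm wide; open, the fingers measure 114 mm over their backs; the gripper's body (76 mm by 85 mm) begins 54 mm behind the grasp point. The pads swing forward as they close: fully open they stand 13 mm farther back than shut.
Start: joints at [-1.218, 0.353, 1.633, -0, 1.155, -0.002], TCP at [217.125, -586.075, 217.281] pointing down, gripper open.
Joint ranges: [-2.63, 2.63], [-0.92, 2.1], [0.06, 2.66], [-1.3, 4.44], [0, 2.69], [-3.02, 3.02]. Speed limits (rad/s): [2.22, 2.22, 2.79, 3.14, 3.14, 3.14].

INTERFACE

Orientations are given as [roll, pitch, yaw] about the fixed x, y, z axes, in that order (R = Rz(yaw) Ry(pitch) Rx(roll)).
In Python, from rig import r, grab_frame gives the robot as it stands.
- The arm moves only by the shell command python3 -m inch 'ROWS' [FORCE]. ROWS is JSON, a list of rows, each a list of 7 numbers: the turn, a rotation vector about the tool's x, y, z as a fraction of full scale, then the shift along the tool's x, y, z as a fraction of full scale, then the closure, from 0 (fully open) to 1 (shut). In form: [[rx, ry, rz, dx, dy, dz, fingers], ...]. A call has 1 to 8 rows; each row shifts and turns the commanded pose from where the row before left it, along the tool's axes as they then stand; what a row does not reach is not made up. Full scale, the value 1, is 2.5 cm for a shift and pi rad for a turn. A row lasts 1/12 s, in which the tool goes at most 41.7 mm and 7.16 degrees, less where a joint would pass 70% of its speed; a pose out of reach is approached as far as the arm can. A call with a number of a shift or a turn outside -1 to 1 is refused whole. A call with a gripper value outside its range is refused whole. The fingers move at their own pace and stop on an object; FORCE is the grip in N (left out, the last holds). Time passes only in rows, so rows that do not move let the fingers close. It gives the time, the measured TCP pose, the force, the opening and the grip force at its end, in the units of the state.
- r.sense(): the state, without advancing time (a new reading comes with each control period).
- grab_frame(name): name is "scene" or "top" or "wrist"; returns a dict with "pixels" (384x512x3 uint8, red, green, blue), "z_map" (384x512 float32, mm along the optical axis (not along the pixel's ray), 0 where there is no reading), "vertical_fov" (degrees; the focal length in pixels is half the picture's height over the tangent of half this angle, whatever the lens; pixels are square), "cx", "cy" (the principal point, pixels), "dist" ([k1, k2, p1, p2, k3] as OpenCV has them; the pictures are not rectified), "cam_to_world" (4x4, takes a point from camera to world coordinates). Camera axes: x right, y down, z forward; pixel columns grow to the right and rows downward; lengths in mm; the calibration is good to about 2 mm. A picture is of the moment at which its call begins.
- r.sign_off(): hands the job in; it is judged then, once.
The state is a dict: "clock": time; "qpos": joint angles; "qvel": joint speeds; "joint_efforts": joint torques, N m; "eef_pos": TCP position; "tcp_rot": TCP orientation; "contact_force": force on the tool from outside, world axes, zero at the start; "wrist_torque": the same for the moment, N m; "opening": opening from 0.0 (shut) to 1.0 (fully open); "grasp_force": force on a finger pad.
Only numpy, scipy, OpenCV 4.12 (cv2) and the standard library are available. Lean on these libraries where they do the work, as an engineer would, in place of code of your own. Each camera call takes 0.05 s, during which the arm holds its last target. There are 200 camera calls.

## Working session

There is one attempt and no reset: what is moved stays moved. The work goes in short steps, Python scripts to look and compute and a shell command to move; the robot and the scene stay as the last step left them, time stands still between calls to the robot, and variables do not carry over. Pictures are saved under pics/ and viewed, at most 10 in all, crops included, and the job is handed in when it is done.

```bash
ls; mkdir -p pics; python3 - <<'E'
from rig import r, grab_frame
import cv2,numpy as np
for n in("top","scene"):
    f=grab_frame(n);cv2.imwrite(f"pics/{n}0.png",f["pixels"][...,::-1]);np.savez(f"{n}0.npz",**f)
    print(n,f["vertical_fov"],f["cx"],f["cy"],f["dist"],np.round(f["cam_to_world"],3).tolist())
s=r.sense();print(s)
E
```

```text
pics
top 51.21722644356495 262.17412314155064 189.38250190666574 [-0.11057154  0.          0.          0.          0.        ] [[0.016, -0.994, 0.111, 417.382], [-1.0, -0.014, 0.011, -30.215], [-0.01, -0.111, -0.994, 1227.533], [0.0, 0.0, 0.0, 1.0]]
scene 50.173270542659196 256.1302922109747 189.44553130649177 [-0.02073568  0.          0.          0.          0.        ] [[-0.125, 0.855, -0.502, 1129.87], [0.992, 0.113, -0.055, 64.491], [0.009, -0.505, -0.863, 1048.093], [0.0, 0.0, 0.0, 1.0]]
{'clock': 0.1, 'qpos': array([-1.21836863e+00,  3.53586124e-01,  1.63405196e+00,  1.26755205e-05,
        1.15520727e+00, -2.42796974e-03]), 'qvel': array([-0.00053142, -0.0017623 , -0.00213914, -0.00122089, -0.00133745,
       -0.00058675]), 'joint_efforts': array([ 7.35545345e-04, -6.06355762e+01, -3.42818749e+01, -8.59398006e-05,
        3.84074214e-03, -1.66570135e-05]), 'eef_pos': array([ 216.99387202, -585.64901678,  216.63559024]), 'tcp_rot': array([-3.14033999e+00, -1.46316111e-05,  3.54850529e-01]), 'contact_force': array([ 0.22241937,  0.12976227, -0.02197467]), 'wrist_torque': array([ 0.00796483,  0.01073606, -0.01703145]), 'grasp_force': 0.0, 'opening': 1.003244896068414}
```

View pics/top0.png

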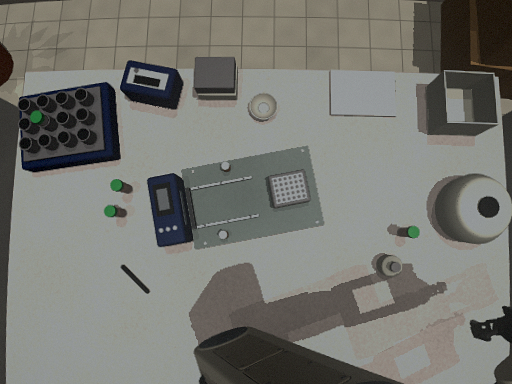

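View pics/scene0.png

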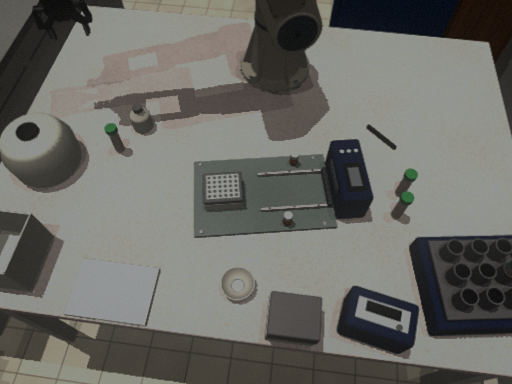

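The top view shows the plate with its lane running left (world +y), the rails at about (192,187)-(252,178) and (197,227)-(258,216), and the box at (290,188). The reader is at (168,210) and the vials at (225,166) and (223,235). The scene view agrees.

```bash
cat > h.py <<'E'
import cv2,numpy as np
def K(f):
    F=192/np.tan(np.radians(float(f["vertical_fov"]))/2)
    return np.array([[F,0,float(f["cx"])],[0,F,float(f["cy"])],[0,0,1]])
def rays(f,uv):
    p=cv2.undistortPoints(np.asarray(uv,np.float64).reshape(-1,1,2),K(f),f["dist"])[:,0]
    return np.c_[p,np.ones(len(p))]
def onplane(f,uv,z):
    T=f["cam_to_world"];d=rays(f,uv)@T[:3,:3].T
    return T[:3,3]+d*((z-T[2,3])/d[:,2])[:,None]
def cloud(f):
    v,u=np.mgrid[:384,:512];z=f["z_map"].ravel()
    T=f["cam_to_world"];P=(rays(f,np.c_[u.ravel(),v.ravel()])*z[:,None])@T[:3,:3].T+T[:3,3]
    P[z==0]=np.nan
    return P.reshape(384,512,3)
E
python3 - <<'E'
from h import *
for n,rois in(("top",dict(deck=(180,140,330,250),box=(262,165,316,212))),("scene",dict(deck=(185,145,345,240),box=(196,166,252,214)))):
    f=dict(np.load(n+"0.npz"));C=cloud(f);im=f["pixels"]
    x0,y0,x1,y1=rois["deck"];M=np.zeros((384,512),bool);M[y0:y1,x0:x1]=1
    z=C[...,2];g=M&(abs(z-10)<5); print(n,"plate z",np.nanmedian(z[g]),np.nanstd(z[g]))
    x0,y0,x1,y1=rois["box"];B=np.zeros_like(M);B[y0:y1,x0:x1]=1
    b=B&(z>52)&(z<68)
    c=max(cv2.findContours(b.astype(np.uint8),0,2)[0],key=cv2.contourArea)
    w=onplane(f,c[:,0],60)[:,:2].astype(np.float32);R=cv2.minAreaRect(w);print("box",R,np.nanmedian(z[b]))
    gray=cv2.cvtColor(im,cv2.COLOR_RGB2GRAY)
    rail=M&(gray>170)&~B
    cs=[c for c in cv2.findContours(rail.astype(np.uint8),0,2)[0] if len(c)>4]
    for c in cs:
        w=onplane(f,c[:,0],22)[:,:2].astype(np.float32);R=cv2.minAreaRect(w);print(cv2.boundingRect(c),np.round(cv2.boxPoints(R),0).tolist(),np.round(R[0],1),np.round(R[1],1),R[2])
    # plate
    hsv=cv2.cvtColor(im,cv2.COLOR_RGB2HSV);print("plate col",im[225 if n=="top" else 220,290 if n=="top" else 250])
    pl=(M&(z>5)&(z<16)).astype(np.uint8);pl=cv2.morphologyEx(pl,cv2.MORPH_OPEN,np.ones((3,3)))
    c=max(cv2.findContours(pl,0,2)[0],key=cv2.contourArea);w=onplane(f,c[:,0],10)[:,:2].astype(np.float32);R=cv2.minAreaRect(w);print("plate",R,np.round(cv2.boxPoints(R)).tolist())
E
```

```text
top plate z 9.573263438096092 2.1538776933515176
box ((552.9312133789062, -96.25845336914062), (95.78651428222656, 109.64927673339844), 11.739506721496582) 59.0877922223043
plate col [104 112 108]
plate ((530.256591796875, 15.6455078125), (250.28369140625, 402.1510314941406), 11.714966773986816) [[367.0, 187.0], [449.0, -207.0], [694.0, -156.0], [612.0, 238.0]]
scene plate z 9.457532928639921 1.9624977345696264
box ((559.0988159179688, -92.86251831054688), (98.58480834960938, 109.12548065185547), 11.968802452087402) 59.05772831527213
plate col [86 90 84]
plate ((534.0075073242188, 18.529037475585938), (251.17491149902344, 400.8678894042969), 11.748796463012695) [[370.0, 189.0], [452.0, -203.0], [698.0, -152.0], [616.0, 240.0]]
```

Both views put the box at deck x≈-124, y≈0±2, yaw ≈0. It is already lined up, so a straight two-finger push will do. I'll turn the tool onto the deck axes first, then travel at height.

```bash
python3 -m inch '[[0,0,-0.0377,0,0,0,0.4],[0,0,-0.0377,0,0,0,0.4],[0,0,-0.0377,0,0,0,0.4],[0,0,-0.0377,0,0,0,0.4],[0,0,-0.0377,0,0,0,0.4],[0,0,-0.0377,0,0,0,0.4],[0,0,-0.0377,0,0,0,0.4],[0,0,-0.0377,0,0,0,0.4]]' && python3 -m inch '[[0,0,-0.0377,0,0,0,0.4],[0,0,-0.0377,0,0,0,0.4],[0,0,-0.0377,0,0,0,0.4],[0,0,-0.0377,0,0,0,0.4],[0,0,0,0,0,0,0.4]]' && python3 -m inch '[[0,0,0,0.7,1,0,0.4],[0,0,0,0.7,1,0,0.4],[0,0,0,0.7,1,0,0.4],[0,0,0,0.7,1,0,0.4],[0,0,0,0.7,1,0,0.4],[0,0,0,0.7,1,0,0.4],[0,0,0,0.7,1,0,0.4],[0,0,0,0.7,1,0,0.4]]'
```

```text
clock: 0.77
eef_pos: [217.0, -585.8, 216.9]
tcp_rot: [-3.141, -0.001, 1.308]
contact_force: [-0.3, -1.5, 0.2]
opening: 0.599
grasp_force: 0.0
clock: 1.18
eef_pos: [217.0, -585.8, 216.9]
tcp_rot: [-3.141, -0.001, 1.781]
contact_force: [0.4, -0.4, 1.0]
opening: 0.597
grasp_force: 0.0
clock: 1.85
eef_pos: [385.1, -406.9, 217.2]
tcp_rot: [-3.141, -0.0, 1.771]
contact_force: [-0.0, -0.1, 0.3]
opening: 0.6
grasp_force: 0.0
```

```bash
python3 -m inch '[[0,0,0,0.7,1,0,0.4],[0,0,0,0.7,1,0,0.4],[0,0,0,0.7,1,0,0.4],[0,0,0,0.7,1,0,0.4],[0,0,0,0.7,1,0,0.4],[0,0,0,0.7,1,0,0.4],[0,0,0,0.7,1,0,0.4],[0,0,0,0,0,0,0.4]]'; python3 - <<'E'
from rig import r,grab_frame
import cv2,numpy as np
s=r.sense();p=s["eef_pos"][:2]-[532.1,17.1];a=np.radians(101.73);e=np.array([np.cos(a),np.sin(a)])
print("deck",p@e-10,p@[-e[1],e[0]],s["eef_pos"],s["tcp_rot"],s["opening"],s["contact_force"])
f=grab_frame("wrist");np.savez("w1.npz",**f);cv2.imwrite("pics/w1.png",f["pixels"][...,::-1])
E
```

```text
clock: 2.52
eef_pos: [533.7, -249.2, 217.1]
tcp_rot: [3.14, -0.001, 1.774]
contact_force: [-0.1, -0.6, -0.2]
opening: 0.598
grasp_force: 0.0
deck -271.05806016405415 52.53203805859003 [ 533.73811525 -249.18601611  217.1271605 ] [ 3.13996176e+00 -1.03820074e-03  1.77435978e+00] 0.5979844222203493 [-0.10711722 -0.62790793 -0.23651162]
```

```bash
python3 -m inch '[[0,0,0,0,0.7,0,0.4],[0,0,0,0,0.7,0,0.4],[0,0,0,0,0.7,0,0.4],[0,0,0,0,0,0,0.4],[0,0,0,0,0,0,0.4]]'; python3 - <<'E'
from rig import r,grab_frame
import cv2,numpy as np
s=r.sense();print(s["eef_pos"],s["tcp_rot"])
f=grab_frame("wrist");np.savez("w1.npz",**f);cv2.imwrite("pics/w1.png",f["pixels"][...,::-1])
E
```

```text
clock: 2.98
eef_pos: [581.7, -242.5, 216.8]
tcp_rot: [-3.141, -0.0, 1.774]
contact_force: [0.8, 0.6, -0.1]
opening: 0.601
grasp_force: 0.0
[ 581.6514457  -242.48235016  216.82084004] [-3.14058331e+00 -1.95686137e-04  1.77420171e+00]
```

View pics/w1.png

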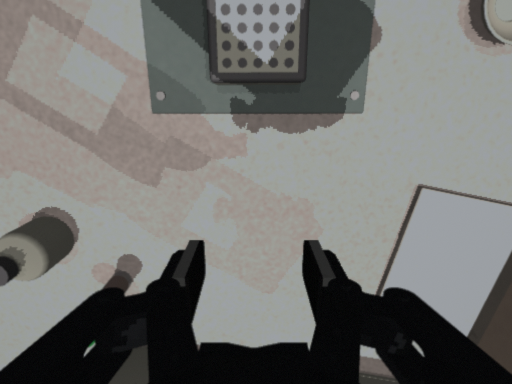

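The wrist view shows the box (columns 211-305) centred on the plate (columns 150-368), with the fingers centred at column 254. I'll move forward at height to see the rails and the box together.

```bash
python3 -m inch '[[0,0,0,1,0,0,0.4],[0,0,0,1,0,0,0.4],[0,0,0,1,0,0,0.4],[0,0,0,1,0,0,0.4],[0,0,0,0,0,0,0.4],[0,0,0,0,0,0,0.4]]'; python3 - <<'E'
from rig import r,grab_frame
import cv2,numpy as np
f=grab_frame("wrist");np.savez("w2.npz",**f);cv2.imwrite("pics/w2.png",f["pixels"][...,::-1])
E
```

```text
clock: 3.53
eef_pos: [560.7, -143.9, 217.5]
tcp_rot: [-3.141, 0.0, 1.776]
contact_force: [-0.2, -0.4, -0.4]
opening: 0.599
grasp_force: 0.0
```

View pics/w2.png

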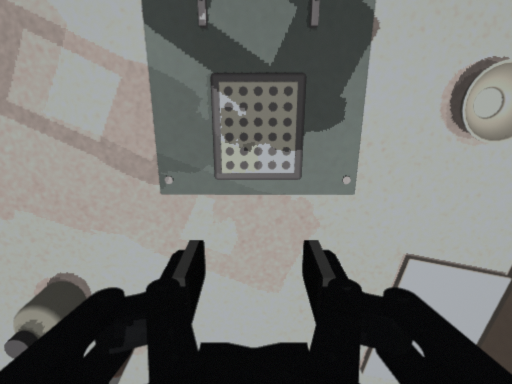

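The rail ends are at about (203,25) and (315,25), and the box lid covers about (211-305, 72-179).

```bash
python3 - <<'E'
from h import *
f=dict(np.load("w2.npz"));z=cloud(f)[...,2]
a=np.radians(101.73);e=np.array([[np.cos(a),np.sin(a)],[-np.sin(a),np.cos(a)]])
D=lambda P:(P[:,:2]-[560.7,-143.9])@e.T   # deck axes, rel. TCP
b=((z>52)&(z<68)).astype(np.uint8);b[190:]=0
c=max(cv2.findContours(b,0,2)[0],key=cv2.contourArea)
R=cv2.minAreaRect(D(onplane(f,c[:,0],60)).astype(np.float32));print("box",R)
q=((z>17)&(z<30)).astype(np.uint8);q[:, :190]=0;q[:,330:]=0;q[40:]=0
for c in cv2.findContours(q,0,2)[0]:
    if cv2.contourArea(c)>40:
        d=D(onplane(f,c[:,0],22));print("rail",cv2.boundingRect(c),np.round(d.min(0),1),np.round(d.max(0),1))
p=((z>6)&(z<14)).astype(np.uint8);p[200:]=0
c=max(cv2.findContours(p,0,2)[0],key=cv2.contourArea);d=D(onplane(f,c[:,0],10));u=c[:,0]
for lo,hi in((40,70),(140,180)):
    m=(u[:,1]>lo)&(u[:,1]<hi);k=d[m];print("plate edges",k[k[:,1]>80,1].mean(),k[k[:,1]<-80,1].mean())
print("plate rear",d[:,0].min())
E
```

```text
box ((48.288780212402344, -5.094432830810547), (107.42793273925781, 94.87934875488281), 0.022425267845392227)
rail (310, 0, 10, 27) [151.1 -68.3] [174.7 -59.4]
rail (198, 0, 9, 27) [151.1  48.5] [174.8  57.2]
plate edges 118.35674381065968 -129.3482288401631
plate edges 118.61051780644243 -129.44327185830127
plate rear -38.133681048931095
```

```bash
python3 -m inch '[[0,0,0,-0.8,0.1,0,0.4],[0,0,0,-0.8,0.1,0,0.4],[0,0,0,-0.8,0,0,0.4],[0,0,0,0,0,0,0.4]]' && python3 -m inch '[[0,0,0,0,0,0.98,0.4],[0,0,0,0,0,0.98,0.4],[0,0,0,0,0,0.98,0.4],[0,0,0,0,0,0.98,0.4],[0,0,0,0,0,0.98,0.4],[0,0,0,0,0,0.98,0.4],[0,0,0,0,0,0.98,0.4],[0,0,0,0,0,0,0.4]]' && python3 -m inch '[[0,0,0,0.6,0,0,0.4],[0,0,0,0.6,0,0,0.4],[0,0,0,0.2,0,0,0.4],[0,0,0,0.15,0,0,0.4],[0,0,0,0.15,0,0,0.4],[0,0,0,0.1,0,0,0.4],[0,0,0,0,0,0,0.4]]'; python3 - <<'E'
from rig import r,grab_frame
import cv2,numpy as np
f=grab_frame("wrist");np.savez("w3.npz",**f);cv2.imwrite("pics/w3.png",f["pixels"][...,::-1])
E
```

```text
clock: 3.92
eef_pos: [579.3, -206.2, 217.3]
tcp_rot: [3.141, 0.002, 1.773]
contact_force: [0.0, -0.5, -0.2]
opening: 0.601
grasp_force: 0.0
clock: 4.58
eef_pos: [575.3, -201.4, 41.3]
tcp_rot: [-3.135, -0.004, 1.775]
contact_force: [-1.7, 0.9, 0.3]
opening: 0.6
grasp_force: 0.0
clock: 5.17
eef_pos: [570.0, -157.3, 46.3]
tcp_rot: [3.141, 0.0, 1.777]
contact_force: [0.6, -0.0, 0.3]
opening: 0.602
grasp_force: 0.0
```

View pics/w3.png

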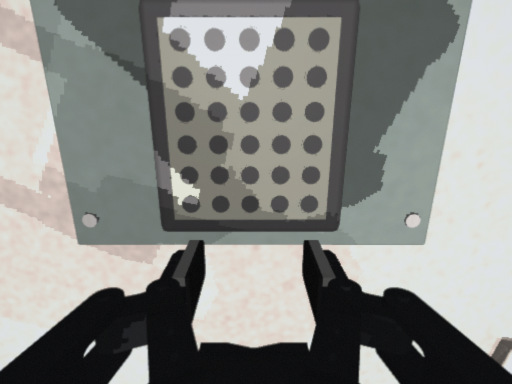

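The fingers are just behind the rear face, symmetric about it. I'll start the push gently.

```bash
python3 -m inch '[[0,0,0,0.1,0,0,0.4],[0,0,0,0.1,0,0,0.4],[0,0,0,0.1,0,0,0.4],[0,0,0,0.1,0,0,0.4],[0,0,0,0.15,0,0,0.4],[0,0,0,0.2,0,0,0.4],[0,0,0,0.2,0,0,0.4],[0,0,0,0.2,0,0,0.4]]' && python3 -m inch '[[0,0,0,0.2,0,0,0.4],[0,0,0,0.2,0,0,0.4],[0,0,0,0.2,0,0,0.4],[0,0,0,0.2,0,0,0.4],[0,0,0,0.2,0,0,0.4],[0,0,0,0.1,0,0,0.4],[0,0,0,0,0,0,0.4]]'
cat > m.py <<'E'
from h import *
from rig import r,grab_frame
import sys
n=sys.argv[1];f=grab_frame("wrist");cv2.imwrite(f"pics/{n}.png",f["pixels"][...,::-1]);z=cloud(f)[...,2]
f["z_map"];t=r.sense()["eef_pos"][:2]
a=np.radians(101.73);e=np.array([[np.cos(a),np.sin(a)],[-np.sin(a),np.cos(a)]])
D=lambda P:(P[:,:2]-t)@e.T
p=(t-[532.1,17.1])@e.T;print("tcp deck",p[0]-10,p[1])
b=((z>54)&(z<66)).astype(np.uint8);b[235:]=0;b[:,:100]=0;b[:,420:]=0
c=max(cv2.findContours(b,0,2)[0],key=cv2.contourArea)
R=cv2.minAreaRect(D(onplane(f,c[:,0],60)).astype(np.float32));print("box rel tcp",R)
q=((z>18)&(z<27)).astype(np.uint8);q[235:]=0
for c in cv2.findContours(q,0,2)[0]:
    d=D(onplane(f,c[:,0],22))
    if cv2.contourArea(c)>60:print("z22",cv2.boundingRect(c),np.round(d.min(0),1),np.round(d.max(0),1))
E
python3 m.py w4
```

```text
clock: 5.88
eef_pos: [563.7, -129.0, 45.8]
tcp_rot: [-3.142, -0.0, 1.776]
contact_force: [-0.2, -0.4, -0.9]
opening: 0.6
grasp_force: 0.0
clock: 6.47
eef_pos: [558.1, -102.0, 45.8]
tcp_rot: [-3.141, -0.0, 1.777]
contact_force: [-0.4, -0.1, 0.5]
opening: 0.596
grasp_force: 0.0
tcp deck -132.27253188359717 -1.2744855516596856
box rel tcp ((35.63279724121094, 0.8945999145507812), (53.84275436401367, 93.5079574584961), 0.08116890490055084)
z22 (350, 0, 21, 36) [110.  -62.4] [126.6 -53.1]
z22 (132, 0, 22, 36) [110.   53.8] [126.5  63.8]
```

View pics/w4.png

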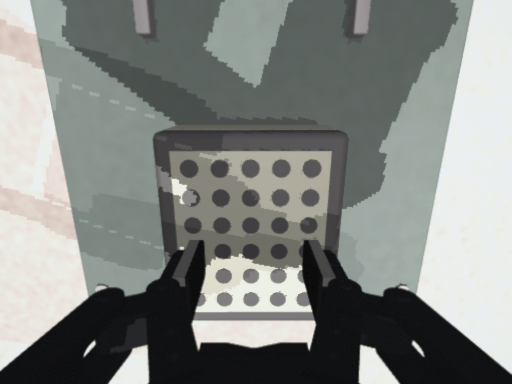

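The rails are now at (142,15) and (360,15), but the box appears not to have moved although the TCP is already past its rear face, and there is no force. I need to check the real fingertip height.

```bash
python3 - <<'E'
from h import *
from rig import r,grab_frame
f=grab_frame("wrist");C=cloud(f);print(np.round(f["cam_to_world"],2).tolist(), f["vertical_fov"])
for u,v in((250,150),(250,300),(203,250),(190,280),(306,250),(315,285),(400,200)):print(u,v,f["z_map"][v,u],np.round(C[v,u],1))
g=grab_frame("scene");cv2.imwrite("pics/s2.png",cv2.resize(g["pixels"][130:250,170:350,::-1],None,fx=4,fy=4,interpolation=2))
E
```

```text
[[0.98, 0.19, 0.06, 543.68], [0.2, -0.93, -0.29, -28.82], [-0.0, 0.3, -0.95, 203.69], [0.0, 0.0, 0.0, 1.0]] 65.73796390493482
250 150 142.8395 [546.5 -50.7  60.9]
250 300 167.45818 [ 563.5 -133.4   61.6]
203 250 150.70807 [ 533.2 -104.2   68.2]
190 280 119.484924 [ 532.6 -100.9   99.9]
306 250 145.91043 [583.  -91.5  72.5]
315 285 124.37209 [583.8 -95.1  96.3]
400 200 203.66919 [654.9 -71.2  10.3]
```

View pics/s2.png

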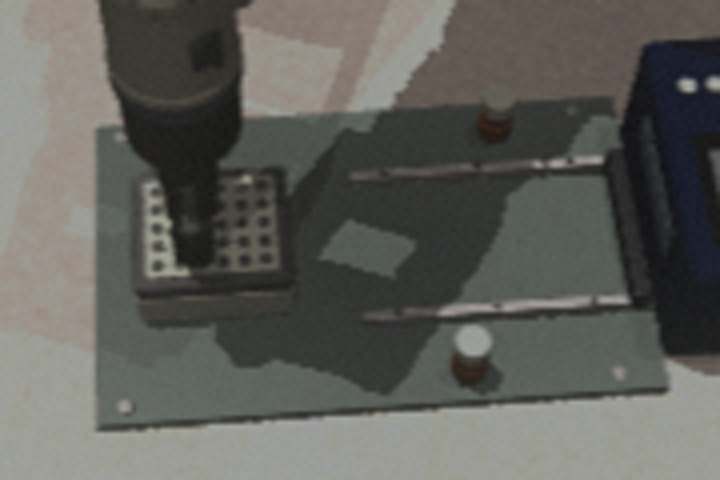

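The scene crop shows the fingers resting above the box lid at about (195,260), and wrist depth puts the tips about 20 mm higher than stated. I'll measure the tip height directly.

```bash
python3 - <<'E'
from h import *
from rig import r,grab_frame
f=dict(np.load("w3.npz"));g=dict(np.load("w2.npz"))
for n,h in(("w3",f),("w2",g)):
    C=cloud(h);print(n,h["cam_to_world"][:3,3])
    for u in(196,200,203,306,310):
        k=[v for v in range(232,262) if 0<h["z_map"][v,u]<200][:6:2];print(u,[(v,np.round(C[v,u],0).tolist()) for v in k])
s=r.sense();print(s["eef_pos"],s["contact_force"],s["qpos"])
E
```

```text
w3 [555.28298576 -83.73140233 204.20499326]
196 [(240, [541.0, -154.0, 69.0]), (242, [541.0, -155.0, 70.0]), (244, [542.0, -153.0, 75.0])]
200 [(240, [543.0, -154.0, 69.0]), (242, [543.0, -153.0, 72.0]), (244, [543.0, -154.0, 73.0])]
203 [(240, [544.0, -154.0, 68.0]), (242, [544.0, -156.0, 67.0]), (244, [544.0, -156.0, 69.0])]
306 [(240, [594.0, -143.0, 69.0]), (242, [594.0, -143.0, 72.0]), (244, [594.0, -144.0, 72.0])]
310 [(240, [597.0, -143.0, 69.0]), (242, [596.0, -143.0, 71.0]), (244, [596.0, -143.0, 74.0])]
w2 [546.17331124 -70.2574478  375.36800783]
196 [(240, [531.0, -140.0, 241.0]), (242, [532.0, -141.0, 242.0]), (244, [532.0, -140.0, 245.0])]
200 [(240, [533.0, -140.0, 240.0]), (242, [534.0, -140.0, 244.0]), (244, [534.0, -139.0, 246.0])]
203 [(240, [535.0, -141.0, 238.0]), (242, [535.0, -142.0, 238.0]), (244, [535.0, -143.0, 238.0])]
306 [(240, [585.0, -129.0, 241.0]), (242, [585.0, -129.0, 243.0]), (244, [585.0, -130.0, 244.0])]
310 [(240, [587.0, -129.0, 241.0]), (242, [587.0, -129.0, 243.0]), (244, [586.0, -129.0, 246.0])]
[ 558.36314801 -102.7444305    45.80380921] [-1.32649719  0.56075019  0.04790206] [-1.84561899e-01  4.83543388e-01  1.88434471e+00 -1.24327579e-04
  7.73565327e-01 -3.89845610e-01]
```

Fingertips sit at reported z + 22, i.e. 44 mm higher than the stated geometry. I'll back off behind the box and descend in stages, watching the force.

```bash
python3 -m inch '[[0,0,0,0,0,-0.6,0.4],[0,0,0,-0.85,0,0,0.4],[0,0,0,-0.85,0,0,0.4],[0,0,0,-0.85,0,0,0.4],[0,0,0,-0.85,0,0,0.4],[0,0,0,0,0,0,0.4],[0,0,0,0,0,0,0.4]]' && python3 -m inch '[[0,0,0,0,0,0.5,0.4],[0,0,0,0,0,0.5,0.4],[0,0,0,0,0,0.4,0.4],[0,0,0,0,0,0,0.4],[0,0,0,0,0,0,0.4]]'; python3 - <<'E'
from h import *
from rig import r,grab_frame
h=grab_frame("wrist");C=cloud(h)
for u in(196,200,203,306,310):
    k=[v for v in range(232,262) if 0<h["z_map"][v,u]<165][:4:2];print(u,[(v,np.round(C[v,u],0).tolist()) for v in k])
cv2.imwrite("pics/w5.png",h["pixels"][...,::-1])
g=grab_frame("scene");cv2.imwrite("pics/s3.png",cv2.resize(g["pixels"][130:250,170:350,::-1],None,fx=4,fy=4,interpolation=2))
E
```

```text
clock: 7.2
eef_pos: [575.6, -187.0, 60.7]
tcp_rot: [3.141, 0.0, 1.774]
contact_force: [0.4, 0.5, -0.5]
opening: 0.603
grasp_force: 0.0
clock: 7.62
eef_pos: [574.6, -185.0, 24.4]
tcp_rot: [-3.139, -0.001, 1.777]
contact_force: [-0.3, -0.4, 0.6]
opening: 0.605
grasp_force: 0.0
196 [(240, [545.0, -182.0, 47.0]), (242, [546.0, -181.0, 50.0])]
200 [(240, [547.0, -181.0, 47.0]), (242, [548.0, -181.0, 50.0])]
203 [(240, [549.0, -182.0, 45.0]), (242, [549.0, -183.0, 46.0])]
306 [(240, [599.0, -171.0, 47.0]), (242, [599.0, -171.0, 48.0])]
310 [(240, [601.0, -170.0, 47.0]), (242, [601.0, -171.0, 49.0])]
```

View pics/s3.png

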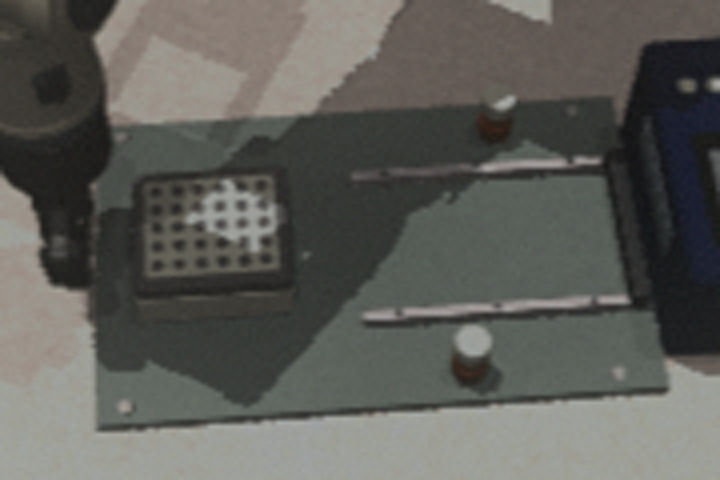

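The finger tip at (65,265) is now clear behind the box. I'll descend 14 mm more (tips ~32 mm, above rail height) and approach.

```bash
python3 -m inch '[[0,0,0,0,0,0.28,0.4],[0,0,0,0,0,0.28,0.4],[0,0,0,0.3,0,0,0.4],[0,0,0,0.3,0,0,0.4],[0,0,0,0.2,0,0,0.4],[0,0,0,0.1,0,0,0.4],[0,0,0,0.1,0,0,0.4],[0,0,0,0,0,0,0.4]]' && python3 -m inch '[[0,0,0,0.1,0,0,0.4],[0,0,0,0.1,0,0,0.4],[0,0,0,0.1,0,0,0.4],[0,0,0,0.15,0,0,0.4],[0,0,0,0.15,0,0,0.4],[0,0,0,0.15,0,0,0.4],[0,0,0,0.1,0,0,0.4],[0,0,0,0,0,0,0.4]]'; sed -i 's/^b=.*$/b=((z>54)\&(z<66)).astype(np.uint8);b[238:]=0;b[:,:100]=0;b[:,420:]=0/' m.py; python3 m.py w6
```

```text
clock: 8.38
eef_pos: [570.6, -160.8, 12.1]
tcp_rot: [3.141, 0.0, 1.777]
contact_force: [0.8, 0.5, -0.3]
opening: 0.599
grasp_force: 0.0
clock: 9.05
eef_pos: [565.8, -139.9, 11.7]
tcp_rot: [-3.141, -0.0, 1.776]
contact_force: [-0.5, -0.1, 1.1]
opening: 0.6
grasp_force: 0.0
tcp deck -170.67773325939567 -1.0246331509658237
box rel tcp ((64.44723510742188, 0.8111534118652344), (93.18510437011719, 83.06632232666016), 89.96273040771484)
```

View pics/w6.png

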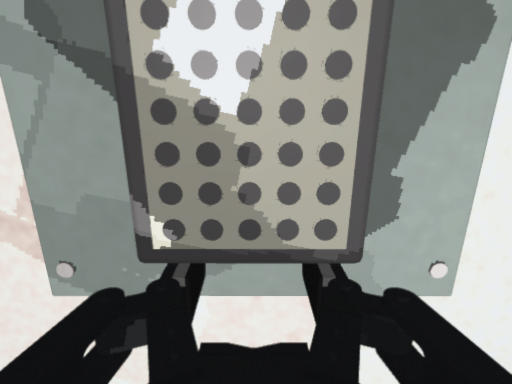

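The lid's rear edge (row 262, columns 140-363) now hides the fingertips, so the push is on, with the fingers centred. I'll extend the measurement to compare the lid's sides with the plate's edges as I push.

```bash
cat > n.py <<'E'
from h import *
from rig import r,grab_frame
f=grab_frame("wrist");z=cloud(f)[...,2];t=r.sense()["eef_pos"][:2]
a=np.radians(101.73);e=np.array([[np.cos(a),np.sin(a)],[-np.sin(a),np.cos(a)]])
D=lambda P:(P[:,:2]-t)@e.T
p=(t-[532.1,17.1])@e.T;print("tcp deck",np.round([p[0]-10,p[1]],1))
def side(mask,h,lo,hi):
    L,R=[],[]
    for v in range(lo,hi,4):
        u=np.where(mask[v])[0]
        if len(u)>20 and u[0]>3 and u[-1]<508:L.append((u[0]-.5,v));R.append((u[-1]+.5,v))
    o=[]
    for k in(L,R):
        d=D(onplane(f,k,h));c=np.polyfit(d[:,0],d[:,1],1);o.append((np.median(d[:,1]),c[0]))
    return o
b=(z>54)&(z<66);b[:,:90]=0;b[:,430:]=0
(l,sl),(q,sr)=side(b,60,20,225);w=l-q;cb=(l+q)/2;print("box y,width,yaw",cb,w,(sl+sr)/2)
pl=(z>6)&(z<14);(l,sl),(q,sr)=side(pl,10,5,280);print("plate y,width,yaw",(l+q)/2,l-q,(sl+sr)/2,"box-plate",cb-(l+q)/2)
u=np.where(b[:,250])[0];d=D(onplane(f,[(250,u[-1]+.5)],60))[0];print("rear face rel tcp",d[0],"row",u[-1])
E
python3 -m inch '[[0,0,0,0.1,0,0,0.4],[0,0,0,0.2,0,0,0.4],[0,0,0,0.2,0,0,0.4],[0,0,0,0.2,0,0,0.4],[0,0,0,0.1,0,0,0.4],[0,0,0,0,0,0,0.4]]';python3 n.py
```

```text
clock: 9.6
eef_pos: [561.7, -120.2, 11.7]
tcp_rot: [-3.141, -0.0, 1.777]
contact_force: [-0.9, 0.1, -0.4]
opening: 0.602
grasp_force: 0.0
tcp deck [-150.7   -1.2]
box y,width,yaw 0.9069216801674713 92.79118449043472 0.003952878568914457
plate y,width,yaw 0.4558700252837724 249.88967339767362 0.0017992598184801512 box-plate 0.4510516548836989
rear face rel tcp 11.531199538756837 row 262
```

```bash
python3 -m inch '[[0,0,0,0.1,0,0,0.4],[0,0,0,0.2,0,0,0.4],[0,0,0,0.2,0,0,0.4],[0,0,0,0.2,0,0,0.4],[0,0,0,0.2,0,0,0.4],[0,0,0,0.2,0,0,0.4],[0,0,0,0.2,0,0,0.4],[0,0,0,0.2,0,0,0.4]]' && python3 -m inch '[[0,0,0,0.2,0,0,0.4],[0,0,0,0.2,0,0,0.4],[0,0,0,0.2,0,0,0.4],[0,0,0,0.1,0,0,0.4],[0,0,0,0,0,0,0.4]]';python3 n.py
```

```text
clock: 10.32
eef_pos: [554.4, -83.8, 11.8]
tcp_rot: [3.142, 0.0, 1.776]
contact_force: [0.7, -2.4, -0.3]
opening: 0.606
grasp_force: 0.8
clock: 10.73
eef_pos: [550.6, -66.5, 11.7]
tcp_rot: [-3.141, -0.0, 1.776]
contact_force: [1.2, 0.3, -0.1]
opening: 0.6
grasp_force: 0.0
tcp deck [-95.8  -1.1]
box y,width,yaw 0.9433692405183542 92.78007397067628 0.003543850886809936
plate y,width,yaw 0.3608390218605564 249.88369017880643 0.0017337576345232426 box-plate 0.5825302186577979
rear face rel tcp 11.48807214283396 row 262
```

Box well centred and square, entering the lane. Remaining ≈147 mm; continuing.

```bash
python3 -m inch '[[0,0,0,0.1,0,0,0.4],[0,0,0,0.2,0,0,0.4],[0,0,0,0.2,0,0,0.4],[0,0,0,0.2,0,0,0.4],[0,0,0,0.2,0,0,0.4],[0,0,0,0.2,0,0,0.4],[0,0,0,0.2,0,0,0.4],[0,0,0,0.2,0,0,0.4]]' && python3 -m inch '[[0,0,0,0.2,0,0,0.4],[0,0,0,0.2,0,0,0.4],[0,0,0,0.2,0,0,0.4],[0,0,0,0.2,0,0,0.4],[0,0,0,0.2,0,0,0.4],[0,0,0,0.2,0,0,0.4],[0,0,0,0.1,0,0,0.4],[0,0,0,0,0,0,0.4]]';python3 n.py
```

```text
clock: 11.45
eef_pos: [543.0, -29.8, 11.8]
tcp_rot: [-3.141, -0.0, 1.776]
contact_force: [0.0, -0.6, -1.1]
opening: 0.602
grasp_force: 0.5
clock: 12.12
eef_pos: [536.5, 2.0, 11.8]
tcp_rot: [-3.142, -0.0, 1.777]
contact_force: [-0.3, 0.0, -1.1]
opening: 0.596
grasp_force: 0.0
tcp deck [-26.   -1.3]
box y,width,yaw 1.1706087770753406 92.70834900374493 0.003192193595318568
plate y,width,yaw 0.5704203485135011 249.82098471143433 0.13487749060662113 box-plate 0.6001884285618395
rear face rel tcp 11.461443552957705 row 262
```

```bash
python3 -m inch '[[0,0,0,0.2,0,0,0.4],[0,0,0,0.2,0,0,0.4],[0,0,0,0.2,0,0,0.4],[0,0,0,0.2,0,0,0.4],[0,0,0,0.2,0,0,0.4],[0,0,0,0.2,0,0,0.4],[0,0,0,0.2,0,0,0.4],[0,0,0,0.2,0,0,0.4]]' && python3 -m inch '[[0,0,0,0.2,0,0,0.4],[0,0,0,0.2,0,0,0.4],[0,0,0,0.2,0,0,0.4],[0,0,0,0.2,0,0,0.4],[0,0,0,0.1,0,0,0.4],[0,0,0,0.06,0,0,0.4],[0,0,0,0.06,0,0,0.4],[0,0,0,0,0,0,0.4]]';python3 n.py
```

```text
clock: 12.83
eef_pos: [528.4, 41.1, 11.8]
tcp_rot: [3.141, 0.0, 1.776]
contact_force: [0.4, -1.6, 1.5]
opening: 0.598
grasp_force: 1.1
clock: 13.5
eef_pos: [523.1, 65.8, 11.7]
tcp_rot: [-3.141, -0.0, 1.776]
contact_force: [0.7, -0.1, 0.2]
opening: 0.603
grasp_force: 0.0
tcp deck [39.4 -1. ]
box y,width,yaw 1.0369393657048178 92.7523671715163 0.0025571751146854504
plate y,width,yaw 0.2459278304936845 249.51401831508255 -0.17697127327912499 box-plate 0.7910115352111333
rear face rel tcp 11.31277542617067 row 262
```

```bash
for i in 1; do python3 -m inch '[[0,0,0,0.04,0,0,0.4],[0,0,0,0.04,0,0,0.4],[0,0,0,0.04,0,0,0.4],[0,0,0,0.04,0,0,0.4]]'; done; python3 -m inch '[[0,0,0,0.04,0,0,0.4],[0,0,0,0.04,0,0,0.4]]'; python3 -m inch '[[0,0,0,0,0,0,0.4]]'
```

```text
clock: 13.88
eef_pos: [522.3, 69.4, 11.7]
tcp_rot: [-3.141, -0.0, 1.776]
contact_force: [0.2, -0.4, -0.2]
opening: 0.596
grasp_force: 0.5
clock: 14.05
eef_pos: [521.9, 71.5, 11.7]
tcp_rot: [-3.141, -0.0, 1.776]
contact_force: [0.7, -0.9, -1.1]
opening: 0.602
grasp_force: 0.5
clock: 14.13
eef_pos: [522.0, 71.6, 11.8]
tcp_rot: [-3.142, -0.0, 1.776]
contact_force: [0.3, -0.6, -0.0]
opening: 0.596
grasp_force: 0.0
```

TCP is at deck x≈45 and about 6 mm remain. I'll creep on, watching for the stop force.

```bash
R='x'; python3 -m inch '[[0,0,0,0.04,0,0,0.4],[0,0,0,0.04,0,0,0.4],[0,0,0,0.04,0,0,0.4]]'; python3 -m inch '[[0,0,0,0.04,0,0,0.4],[0,0,0,0,0,0,0.4]]'
```

```text
clock: 14.38
eef_pos: [521.4, 74.4, 11.8]
tcp_rot: [-3.142, 0.0, 1.776]
contact_force: [1.0, -1.7, -0.3]
opening: 0.6
grasp_force: 0.5
clock: 14.55
eef_pos: [521.2, 75.5, 11.8]
tcp_rot: [3.142, -0.0, 1.776]
contact_force: [-0.2, -0.0, -0.1]
opening: 0.6
grasp_force: 0.0
```

```bash
python3 -m inch '[[0,0,0,0.04,0,0,0.4],[0,0,0,0,0,0,0.4]]'
```

```text
clock: 14.72
eef_pos: [521.0, 76.4, 11.8]
tcp_rot: [3.142, -0.0, 1.776]
contact_force: [0.5, 0.1, 1.1]
opening: 0.597
grasp_force: 0.0
```

```bash
python3 -m inch '[[0,0,0,0.04,0,0,0.4],[0,0,0,0,0,0,0.4]]'
```

```text
clock: 14.88
eef_pos: [520.8, 77.0, 11.8]
tcp_rot: [-3.142, 0.0, 1.776]
contact_force: [-0.1, -4.0, 0.3]
opening: 0.601
grasp_force: 2.0
```

```bash
python3 -m inch '[[0,0,0,0.04,0,0,0.4],[0,0,0,0,0,0,0.4],[0,0,0,0,0,0,0.4]]'
```

```text
clock: 15.13
eef_pos: [520.8, 77.0, 11.9]
tcp_rot: [3.142, 0.001, 1.776]
contact_force: [1.5, -11.5, 1.1]
opening: 0.6
grasp_force: 5.7
```

The TCP no longer advances and the force has risen to 11.5 N, so the box is on the stop. I'll back straight off, rise, and check.

```bash
python3 -m inch '[[0,0,0,-0.1,0,0,0.4],[0,0,0,-0.4,0,0,0.4],[0,0,0,-0.8,0,0,0.4],[0,0,0,-0.8,0,0,0.4],[0,0,0,0,0,0,0.4],[0,0,0,0,0,0,0.4]]' && python3 -m inch '[[0,0,0,0,0,-0.8,0.4],[0,0,0,0,0,-1,0.4],[0,0,0,0,0,-1,0.4],[0,0,0,0,0,-1,0.4],[0,0,0,-1,0,-1,0.4],[0,0,0,-1,0,-1,0.4],[0,0,0,-1,0,-1,0.4],[0,0,0,-1,0,0,0.4]]' && python3 -m inch '[[0,0,0,-1,0,0,0.4],[0,0,0,-1,0,0,0.4],[0,0,0,0,0,0,0.4],[0,0,0,0,0,0,0.4],[0,0,0,0,0,0,0.4]]'; python3 - <<'E'
from h import *
from rig import grab_frame
f=grab_frame("scene");z=cloud(f)[...,2];cv2.imwrite("pics/s4.png",cv2.resize(f["pixels"][130:250,170:390,::-1],None,fx=3.5,fy=3.5,interpolation=2))
b=((z>52)&(z<68)).astype(np.uint8);b[:,:250]=0;b[:,335:]=0;b[:165]=0;b[220:]=0
b=cv2.morphologyEx(b,cv2.MORPH_OPEN,np.ones((5,5)))
c=max(cv2.findContours(b,0,2)[0],key=cv2.contourArea);w=onplane(f,c[:,0],60)[:,:2]
a=np.radians(101.74);e=np.array([[np.cos(a),np.sin(a)],[-np.sin(a),np.cos(a)]])
d=(w-[534,18.5])@e.T-[10,0];print(cv2.minAreaRect(d.astype(np.float32)))
E
```

```text
clock: 15.63
eef_pos: [531.5, 25.9, 11.8]
tcp_rot: [3.141, -0.0, 1.774]
contact_force: [-0.7, -0.2, 0.5]
opening: 0.601
grasp_force: 0.0
clock: 16.3
eef_pos: [554.5, -71.6, 186.8]
tcp_rot: [3.135, 0.002, 1.777]
contact_force: [0.6, 0.8, 0.3]
opening: 0.603
grasp_force: 0.0
clock: 16.72
eef_pos: [561.4, -119.1, 181.4]
tcp_rot: [-3.141, -0.001, 1.776]
contact_force: [-0.2, 0.2, 0.3]
opening: 0.599
grasp_force: 0.0
((114.89797973632812, -0.431060791015625), (109.43424987792969, 96.75516510009766), 0.2698006331920624)
```

View pics/s4.png

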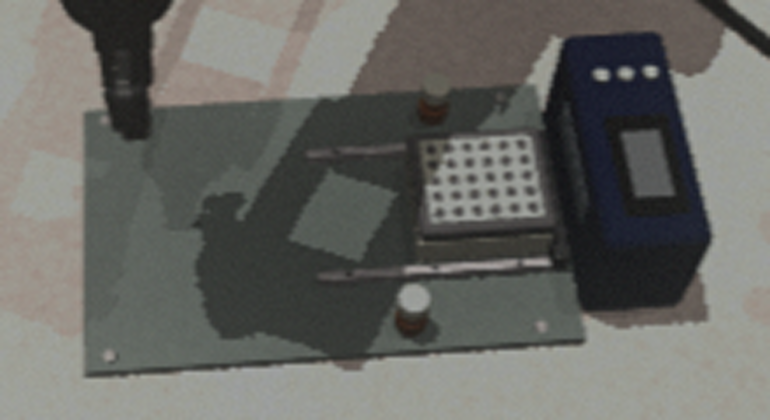

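The box, about (415-555, 135-260) in the crop, is between the rails against the stop. It is centred to about 0.5 mm, and the vials are undisturbed.

```bash
python3 -c "
from rig import r
print(r.sign_off())"
```

```text
the job is handed in; nothing more can be done
None
```

The tip box is fully home: pushing further only raised the force to 11.5 N against the end stop, and the camera then showed it centred to about 0.5 mm and square. The hand is clear, no rail contact showed in the forces or pictures, and the job is handed in at about 17 s; the judge's result was not shown.

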